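Sort the odds and ends on the jeweller's bench

TASK

Clear up the front of the bench: lay both short grey-brown wooden handles flat on the floor of the blue tray on the bench (not one on the other), stand the large white bottle upright in the larger hole of the wooden bottle block and the small black-capped bottle upright in its smaller hole, and lay the cake of beeswax flat in the narrow white tray. Leave the black loupe and the steel block where they stand.

Things in the scene. Friction and masses are not known exactly. Their poses are not given: they have to be found in the camera images.
- handle_a: one of two alike short grey-brown wooden tool handles, 70 mm long (its x axis), 27 mm wide and 27 mm high, lying on the bench; origin: centre of its underside, z up. It behaves as a 70 x 27 x 27 mm box with no rolling. About 75 g. The two handles may lie anywhere in the blue tray, either way round.
- handle_b: the other short wooden tool handle, exactly like handle_a (70 x 27 x 27 mm; origin at the centre of its underside, x along its length).
- large_bottle: large round white plastic bottle with white cap and pale label, standing: body 40 mm diameter up to 65 mm (shoulder to 78 mm), cap 24 mm diameter above, 95 mm tall in all, closed; origin: centre of its underside, z up. About 120 g. Can be gripped round the body.
- small_bottle: small round cream bottle with black cap, standing: body 28 mm diameter up to about 50 mm (shoulder to 57 mm), cap 17 mm diameter above, 70 mm tall in all, closed; origin: centre of its underside, z up. About 60 g. Can be gripped round the body.
- wax: amber-yellow cake of beeswax, a rounded block 26 mm (its x) by 36 mm (its y) and 16 mm high, lying flat; origin: centre of its underside, z up. About 30 g.
- blue_tray: blue shallow open tray, empty, fixed to the bench, outside 130 mm (its x) by 100 mm (its y), 20 mm high; walls 2 mm, inner floor 2 mm above the bench, inside 126 x 96 mm; origin: centre of its underside. Room for two handles side by side, for example each laid along the tray's y axis, 27 mm either side of the middle in x.
- narrow_tray: narrow white open tray, empty, fixed to the bench, outside 50 mm (its x) by 150 mm (its y), 16 mm high; walls 3 mm, inner floor 2 mm above the bench, inside 44 x 144 mm; origin: centre of its underside. Fingers fit inside only when they stand apart along its y (long) axis.
- bottle_block: pale wooden bottle block fixed to the bench, 78 mm (its x) by 138 mm (its y), 30 mm high, with two round blind holes 22 mm deep (their floor is 8 mm above the bench): a larger one 60 mm wide at y = -32 mm and a smaller one 44 mm wide at y = +30 mm in its frame, both at x = 0; origin: centre of its underside. May be turned any way round.
- loupe: bystander: black eye loupe, 29 mm wide, 33 mm high, standing loose on the bench among the work, 22 g; origin: centre of its underside. Leave it where it stands.
- steel_block: bystander: polished steel block, 40 x 40 x 38 mm, standing loose on the bench among the work, 480 g; origin: centre of its underside. Leave it where it stands.
Things that resemble listed ones, but are neither listed nor needed, are in the scene too. What is shaped like the wax but purple is not meant.

How it is judged:
At the end, for the whole second after the job is handed in: Both handles lie level on the blue tray's floor; the large bottle stands upright (0.15 rad) on the floor of the 60 mm hole, the small one in the 44 mm hole; the wax lies flat on the narrow white tray's floor; all five at rest; loupe and steel block within 30 mm of where they stood (x of handle_a in the frame of blue_tray between -0.052 and 0.052 m and y of handle_a in the frame of blue_tray between -0.04 and 0.04 m and z of each of handle_a, handle_b in the frame of blue_tray below 0.02 m and angle between handle_a's own x axis and vertical between 1.45 and 1.69 rad and linear speed of each of handle_a, handle_b, large_bottle, small_bottle, wax below 0.02 m/s and angular speed of each of handle_a, handle_b, large_bottle, small_bottle, wax below 0.6 rad/s and x of handle_b in the frame of blue_tray between -0.052 and 0.052 m and y of handle_b in the frame of blue_tray between -0.04 and 0.04 m and angle between handle_b's own x axis and vertical between 1.45 and 1.69 rad and x of large_bottle in the frame of bottle_block between -0.012 and 0.012 m and y of large_bottle in the frame of bottle_block between -0.044 and -0.02 m and z of each of large_bottle, small_bottle in the frame of bottle_block below 0.012 m and angle between each of large_bottle, small_bottle's own z axis and vertical below 0.15 rad and x of small_bottle in the frame of bottle_block between -0.012 and 0.012 m and y of small_bottle in the frame of bottle_block between 0.018 and 0.042 m and x of wax in the frame of narrow_tray between -0.016 and 0.016 m and y of wax in the frame of narrow_tray between -0.064 and 0.064 m and z of wax in the frame of narrow_tray below 0.008 m and angle between wax's own z axis and vertical below 0.12 rad and distance of each of loupe, steel_block from where it was at the start of the episode below 0.03 m and angle between loupe's own z axis and vertical below 0.3 rad); the robot touches nothing.
It fails at once if the loupe is pushed more than 30 mm or knocked over (distance of loupe from where it was at the start of the episode above 0.03 m or angle between loupe's own z axis and vertical above 0.5 rad).
It fails at once if the steel block is pushed more than 30 mm (distance of steel_block from where it was at the start of the episode above 0.03 m).
It also fails if it takes over 138 s, if anything falls off the work surface, if the arm or the gripper's body presses on something with over 40 N, if the wrist force passes 120 N, or if a joint passes its speed limit or range.

ROBOT

A 6-joint arm with a two-finger parallel gripper is mounted at the origin on a cart in front of the work surface, level with it; the furniture and walls round the work are solid. World frame = base frame: x ahead of the robot, y to its left, z up, the work surface at z = 0. Lengths are in m, angles in rad, forces in N, time in s.
With the tool pointing down it reaches from about 0.35 to 0.775 m from the base axis. Payload 7.3 kg.
Tool frame: the origin (TCP) lies at the centre of the arm's flange, where the gripper is bolted on; the fingertips stand 178 mm ahead of it and the grasp point (between the pads) lies 159 mm ahead of it; z points along the fingers, y is the line along which they close (so a half turn about z gives the same grasp; the last joint's range is limited). The gripper opens to 92 mm and grips with 3 to 60 N. Pads are 19 mm wide; open, the fingers measure 130 mm over their backs; the gripper's body (75 mm by 190 mm) begins 47 mm behind the grasp point.
Start: joints at [1.101, 0.342, 1.524, -0, 1.275, -0.146], TCP at [0.167, 0.498, 0.405] pointing down, gripper open.
Joint ranges: [-2.53, 2.53], [-0.77, 2.02], [0.04, 2.7], [-1, 4.14], [0.28, 2.66], [-3.11, 3.11]. Speed limits (rad/s): [2.57, 2.57, 3.14, 3.14, 3.14, 3.14].

INTERFACE

Orientations are given as [roll, pitch, yaw] about the fixed x, y, z axes, in that order (R = Rz(yaw) Ry(pitch) Rx(roll)).
In Python, from station import * gives the robot as it stands. The module is installed in compiled form; this text tells all that it offers.
- The arm moves only by the shell command python3 -m pendant 'ROWS' [FORCE]. ROWS is JSON, one flat list of numbers, 7 for each row, row after row: the turn, a rotation vector about the tool's x, y, z in rad, then the shift along the tool's x, y, z in mm, then the closure, from -1 (fully open) to 1 (shut). In form: [ax, ay, az, dx, dy, dz, claw, ax, ay, az, dx, dy, dz, claw, ...]. A call has exactly 8 rows; each row shifts and turns the commanded pose from where the row before left it, along the tool's axes as they then stand; what a row does not reach is not made up. A row lasts 1/8 s, in which the tool goes at most 62.5 mm and 10.7 degrees, less where a joint would pass 70% of its speed; a pose out of reach is approached as far as the arm can. A call is refused whole if a number of a shift passes 62.5 or a number of a turn 0.188, either way. A call with a gripper value outside its range is refused whole. The fingers move at their own pace and stop on an object; FORCE is the grip in N (left out, the last holds). Time passes only in rows, so rows that do not move let the fingers close, or fill a call up. It gives the time, the measured TCP pose, the force, the opening and the grip force at its end, in the units of the state.
- read_state(): the state, without advancing time (a new reading comes with each control period).
- camera(name): name is "scene" or "top" or "wrist"; returns the picture (420x560x3 uint8, blue, green, red); there is no depth.
- camera_params(name): a dict with "camera_matrix" (3x3 intrinsics, pixels), "extrinsics" (4x4, takes a point from world to camera coordinates). Camera axes: x right, y up, looking along -z (the intrinsics and any distortion apply to the point x, -y, -z); pixel columns grow to the right and rows downward; lengths in m; the calibration is good to about 2 mm. A picture is of the moment at which its call begins: read the wrist's pose just before it. camera_params takes no time and is no camera call; for the wrist camera it gives the pose at the moment of the call.
- hand_in(): hands the job in; it is judged then, once.
The state is a dict: "t": time; "joint_pos": joint angles; "qd": joint speeds; "effort": joint torques, N m; "position": TCP position; "orientation": TCP orientation; "force": force on the tool from outside, world axes, zero at the start; "torque": the same for the moment, N m; "opening": finger opening in m; "gripper_force": force on a finger pad.
Only numpy, scipy, OpenCV 4.12 (cv2) and the standard library are available. Lean on these libraries where they do the work, as an engineer would, in place of code of your own. Each camera call takes 0.05 s, during which the arm holds its last target. There are 200 camera calls.

## Working session

There is one attempt and no reset: what is moved stays moved. The work goes in short steps, Python scripts to look and compute and a shell command to move; the robot and the scene stay as the last step left them, time stands still between calls to the robot, and variables do not carry over. Pictures are saved under pics/ and viewed, at most 14 in all, crops included, and the job is handed in when it is done.

```bash
mkdir -p pics; python3 - <<'E'
from station import *
import cv2
s=read_state();print(s)
for n in("top","scene"):
    im=camera(n);cv2.imwrite(f"pics/{n}0.png",cv2.resize(im,(800,600),interpolation=cv2.INTER_CUBIC));cv2.imwrite(f"raw_{n}.png",im)
    print(n,camera_params(n))
E
```

```text
{'t': 0.0, 'joint_pos': array([ 1.10095763e+00,  3.42700324e-01,  1.52499951e+00, -1.68397506e-05,
        1.27539496e+00, -1.45974974e-01]), 'qd': array([-0.00117168, -0.00081064, -0.00021651,  0.00103918, -0.00073053,
        0.00064943]), 'effort': array([-2.39811925e-03, -4.31228864e+01, -2.44219065e+01,  7.13649415e-02,
        5.60801569e-02, -1.45911349e-04]), 'position': array([0.16697894, 0.49759651, 0.4040625 ]), 'orientation': array([-3.14010415e+00, -2.02564716e-04,  2.81773370e+00]), 'force': array([-0.88180861,  0.69281865, -0.07442196]), 'torque': array([-0.03510616, -0.03207799,  0.00430864]), 'gripper_force': 0.0, 'opening': 0.09214659493580783}
top {'camera_matrix': array([[464.18862695,   0.        , 286.51768751],
       [  0.        , 464.18862695, 209.47922814],
       [  0.        ,   0.        ,   1.        ]]), 'extrinsics': array([[-0.01688577, -0.99959678,  0.02282881, -0.01313626],
       [ 0.997031  , -0.0151181 ,  0.07550246, -0.47593019],
       [-0.07512689,  0.02403595,  0.99688426, -1.31905603],
       [ 0.        ,  0.        ,  0.        ,  1.        ]])}
scene {'camera_matrix': array([[505.43249215,   0.        , 273.47487785],
       [  0.        , 505.43249215, 216.44219206],
       [  0.        ,   0.        ,   1.        ]]), 'extrinsics': array([[ 0.56319471, -0.82626091, -0.01022867, -0.29016886],
       [ 0.49193974,  0.32531798,  0.80756641, -0.27958253],
       [-0.66393299, -0.45984902,  0.58968794, -0.87829769],
       [ 0.        ,  0.        ,  0.        ,  1.        ]])}
```

View pics/top0.png

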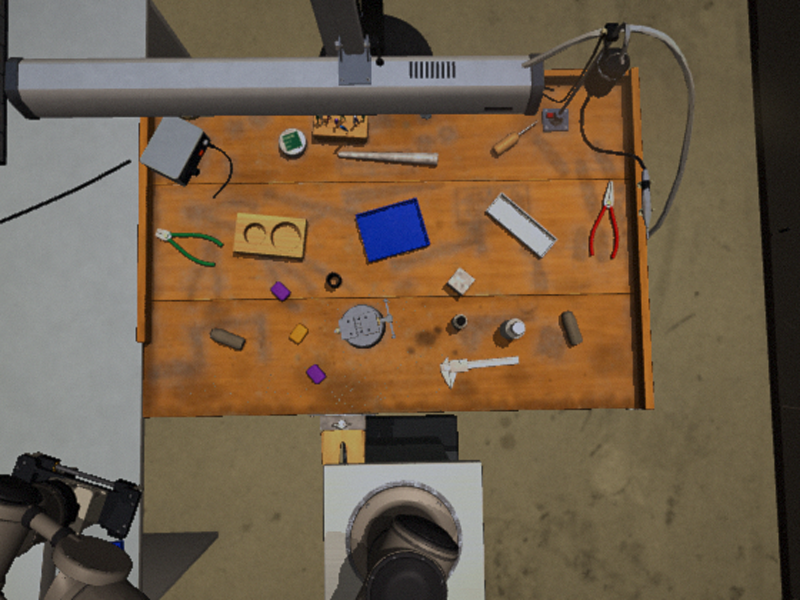

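View pics/scene0.png

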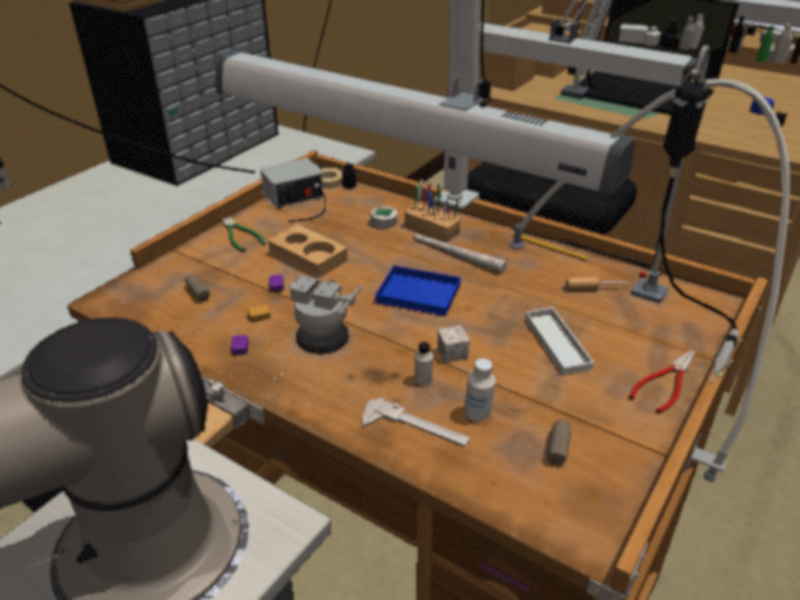

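Candidates in the 800x600 top view:
- **Handles:** grey-brown at (228,338) and (570,328). The file (515,138) and the rasp (390,157) are not handles.
- **Wax:** amber at (299,333). The purple lookalikes are at (281,291) and (316,374).
- **Bottles:** large white at (514,328), small with black cap at (459,321). The loupe, also dark, is at (334,281).
- **Other things:** steel block (460,281), blue tray (392,230), narrow tray (520,225), block (270,236). The vise at (362,325) is an obstacle.

Next I'll take close crops.

```bash
python3 - <<'E'
import cv2
im=cv2.imread("raw_top.png")
def crop(x0,y0,w,h,k,n):
    c=cv2.resize(im[y0:y0+h,x0:x0+w],None,fx=k,fy=k,interpolation=cv2.INTER_CUBIC)
    for i in range(0,w,20): cv2.putText(c,str(x0+i),(i*k,10),0,.35,(255,255,255),1);cv2.line(c,(i*k,12),(i*k,18),(255,255,255),1)
    for i in range(0,h,20): cv2.putText(c,str(y0+i),(0,i*k+4),0,.35,(255,255,255),1)
    cv2.imwrite(n,c)
crop(140,130,160,145,5,"pics/cl.png"); crop(240,130,180,130,4,"pics/cr.png")
crop(280,120,155,145,5,"pics/cr.png")
E
```

```text
(no output)
```

View pics/cl.png

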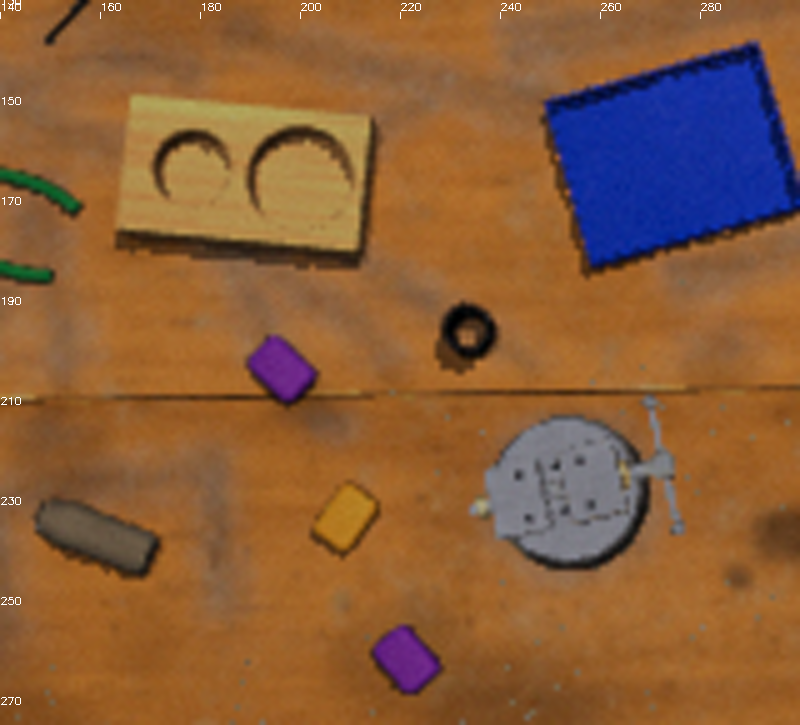

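View pics/cr.png

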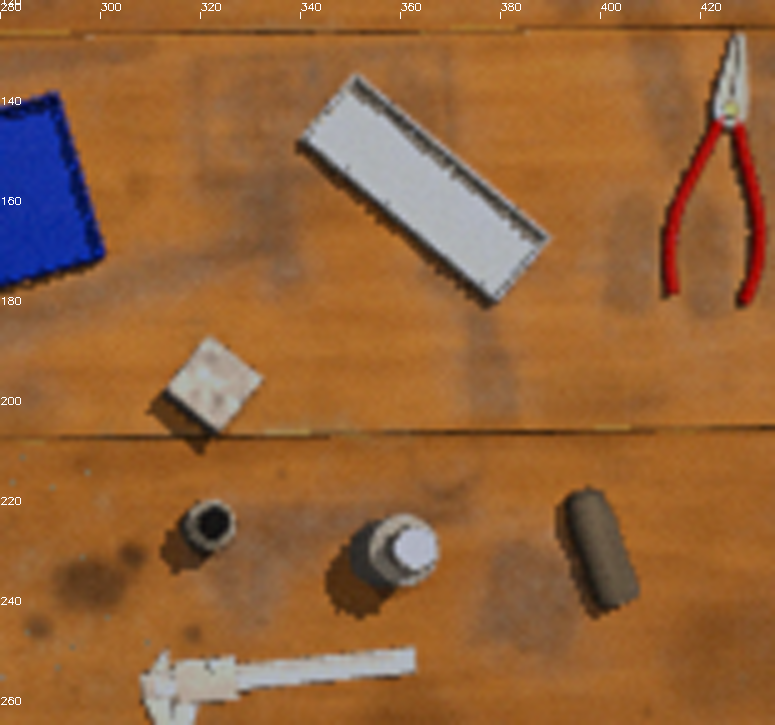

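```bash
cat > h.py <<'E'
from station import *
import numpy as np
def ray(name,u,v,z,P=None):
    p=P or camera_params(name);K=p["camera_matrix"];E=p["extrinsics"];R=E[:3,:3];c=-R.T@E[:3,3]
    x,y,_=np.linalg.inv(K)@[u,v,1];d=R.T@np.array([x,-y,-1]);return (c+d*(z-c[2])/d[2])[:2]
E
python3 - <<'E'
from h import *
L=lambda a,z:np.array([ray("top",140+x/5,130+y/5,z) for x,y in a])
R=lambda a,z:np.array([ray("top",280+x/5,120+y/5,z) for x,y in a])
np.set_printoptions(precision=4,suppress=True)
def show(n,p):
    d=np.roll(p,-1,0)-p
    print(n,p.mean(0),"edges",np.hypot(*d.T),"ang",np.degrees(np.arctan2(d[:,1],d[:,0])))
show("wax",L([(352,482),(379,507),(343,555),(312,532)],.014))
show("block",L([(133,96),(374,116),(360,250),(118,233)],.03))
show("holes",L([(193,169),(302,177)],.03))
show("blue",np.vstack([L([(545,103),(756,43)],.02),R([(103,258)],.02),L([(588,270)],.02)]))
show("narrow",R([(355,75),(549,238),(495,303),(297,148)],.016))
show("steel",R([(211,338),(262,378),(215,430),(167,385)],.038))
show("hA",L([(45,515),(150,560)],.016)); show("hB",R([(585,495),(618,605)],.016))
print("small",R([(214,522)],.07),"large",R([(415,548)],.095),"loupe",L([(468,331)],.033))
print("largebody",R([(400,550)],.07),"smallbody",R([(209,526)],.05))
print("vise",L([(570,490),(485,505),(680,400),(678,530)],.05))
print("caliper",R([(140,690),(165,650),(415,660)],.005))
E
```

```text
wax [0.4094 0.2018] edges [0.0212 0.0341 0.0222 0.0364] ang [-133.514   142.6677   52.6864  -39.0731]
block [0.6074 0.2557] edges [0.1383 0.0779 0.1381 0.0795] ang [-95.522  173.8204  85.1548  -5.9998]
holes [0.6078 0.2551] edges [0.0623 0.0623] ang [-94.9967  85.0033]
blue [0.6165 0.0114] edges [0.1276 0.1006 0.1295 0.1007] ang [ -74.6065 -165.2968  105.4228   13.6217]
narrow [ 0.6227 -0.252 ] edges [0.1481 0.0501 0.1465 0.0555] ang [-131.4063  138.9556   50.6801  -39.3626]
steel [ 0.5096 -0.1242] edges [0.0369 0.0402 0.0374 0.037 ] ang [-129.2267  136.8244   45.7383  -44.0561]
hA [0.4011 0.3432] edges [0.0653 0.0653] ang [-114.0553   65.9447]
hB [ 0.4114 -0.3489] edges [0.0661 0.0661] ang [-165.1478   14.8522]
small [[ 0.4288 -0.1192]] large [[ 0.4119 -0.2257]] loupe [[0.5147 0.1297]]
largebody [[ 0.4117 -0.2221]] smallbody [[ 0.4275 -0.1184]]
vise [[0.4227 0.0719]
 [0.415  0.1195]
 [0.4722 0.0096]
 [0.3993 0.0118]]
caliper [[ 0.3351 -0.0808]
 [ 0.3579 -0.0957]
 [ 0.3496 -0.2408]]
```

```bash
cat > d.py <<'E'
import sys
from h import *
from scipy.spatial.transform import Rotation as Ro
# target: grasp point x y z, yaw deg -> tool-frame delta from the present pose
x,y,z,yaw=map(float,sys.argv[1:5]); s=read_state()
R=Ro.from_euler("xyz",s["orientation"]); T=Ro.from_euler("xyz",[np.pi,0,np.radians(yaw)])
g=s["position"]+R.apply([0,0,.159])
rv=(R.inv()*T).as_rotvec()
np.set_printoptions(precision=3,suppress=True)
d=np.array([x,y,z])-g
print("t",round(s["t"],2),"grasp",g,"yaw",round(np.degrees(s["orientation"][2]),2),"open",round(s["opening"],4),"gf",round(s["gripper_force"],1),"F",s["force"],"q6",round(s["joint_pos"][5],2))
print("turn",rv,"shift now-axes mm",1e3*R.inv().apply(d),"in target axes",1e3*T.inv().apply(d))
E
python3 -m pendant '[0,0,-0.184,0,0,0,-1, 0,0,-0.184,0,0,0,-1, 0,0,-0.184,0,0,0,-1, 0,0,-0.184,0,0,0,-1, 0,0,-0.184,0,0,0,-1, 0,0,-0.184,0,0,0,-1, 0,0,-0.184,0,0,0,-1, 0,0,-0.184,0,0,0,-1]' 30
python3 d.py .401 .343 .14 246
```

```text
t: 1.1
position: [0.167, 0.4976, 0.4043]
orientation: [3.142, -0.001, -1.987]
force: [0.9, 0.4, 0.4]
opening: 0.092
gripper_force: 0.0
t 1.1 grasp [0.167 0.498 0.245] yaw -113.86 open 0.092 gf 0.0 F [0.93  0.362 0.355] q6 -1.62
turn [ 0.    -0.001  0.002] shift now-axes mm [  46.496 -276.601  105.332] in target axes [  45.941 -276.704  105.305]
```

```bash

python3 -m pendant '[0,0,0,7,-46,17,-1, 0,0,0,7,-46,17,-1, 0,0,0,8,-46,17,-1, 0,0,0,8,-46,18,-1, 0,0,0,8,-46,18,-1, 0,0,0,8,-47,18,-1, 0,0,0,0,0,0,-1, 0,0,0,0,0,0,-1]'
python3 d.py .401 .343 .014 246
python3 - <<'E'
from h import *
import cv2,pickle
P=camera_params("wrist");im=camera("wrist");cv2.imwrite("pics/w1.png",im);print(P)
E
```

```text
t: 2.1
position: [0.4005, 0.3423, 0.2996]
orientation: [3.141, -0.0, -1.994]
force: [-0.4, 0.3, -0.2]
opening: 0.0917
gripper_force: 0.0
t 2.1 grasp [0.4   0.342 0.141] yaw -114.25 open 0.0917 gf 0.0 F [-0.408  0.286 -0.233] q6 -2.16
turn [ 0.001 -0.    -0.004] shift now-axes mm [ -0.992  -0.377 126.615] in target axes [ -0.937  -0.288 126.615]
{'camera_matrix': array([[350.8719375 ,   0.        , 282.07821185],
       [  0.        , 350.8719375 , 211.8778835 ],
       [  0.        ,   0.        ,   1.        ]]), 'extrinsics': array([[-0.91201086,  0.41016452,  0.00112289,  0.22507517],
       [-0.39696719, -0.88197076, -0.25405634,  0.46650406],
       [-0.10321454, -0.23214789,  0.96718877, -0.16716766],
       [ 0.        ,  0.        ,  0.        ,  1.        ]])}
```

View pics/w1.png

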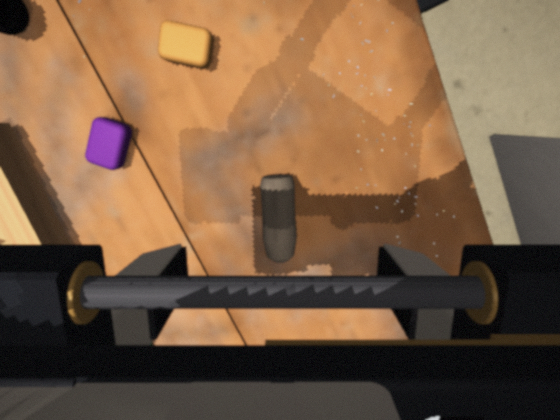

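The wrist view shows handle_a at about (279,217), running from (277,180) to (280,258) and near vertical. The wax is at (185,45). I'll check the handle's position against the top view.

```bash
python3 - <<'E'
from h import *
np.set_printoptions(precision=4,suppress=True)
a=ray("wrist",277,179,.024);b=ray("wrist",280,258,.020);print((a+b)/2,a-b,np.degrees(np.arctan2(*(a-b)[::-1])),np.hypot(*(a-b)))
w=[ray("wrist",u,v,.016) for u,v in((165,22),(211,27),(207,65),(161,58))];print("wax",np.mean(w,0),w)
E
```

```text
[0.4057 0.3475] [-0.0243 -0.0593] -112.27587290772233 0.0640376113241578
wax [0.4125 0.2071] [array([0.4193, 0.1895]), array([0.3921, 0.2051]), array([0.4057, 0.2255]), array([0.4329, 0.2083])]
```

```bash

python3 -m pendant '[0,0,0,-4,-2,0,-1, 0,0,0,0,0,30,-1, 0,0,0,0,0,35,-1, 0,0,0,0,0,35,-1, 0,0,0,0,0,17,-1, 0,0,0,0,0,0,1, 0,0,0,0,0,0,1, 0,0,0,0,0,0,1]' 30
python3 -m pendant '[0,0,0,0,0,0,1, 0,0,0,0,0,0,1, 0,0,0,0,0,-25,1, 0,0,0,0,0,-40,1, 0,0,0,0,0,-40,1, 0,0,0,0,0,-40,1, 0,0,0,0,0,0,1, 0,0,0,0,0,0,1]' 30
python3 d.py .6095 .0375 .16 195
```

```text
t: 3.15
position: [0.4045, 0.3454, 0.1839]
orientation: [-3.14, 0.002, -1.993]
force: [0.5, -0.2, 0.5]
opening: 0.0661
gripper_force: 0.0
t: 4.15
position: [0.4039, 0.3448, 0.3272]
orientation: [3.141, -0.001, -1.993]
force: [0.5, -0.3, -0.5]
opening: 0.0002
gripper_force: 0.0
t 4.15 grasp [0.404 0.345 0.168] yaw -114.21 open 0.0002 gf 0.0 F [ 0.532 -0.337 -0.509] q6 -2.16
turn [ 0.    -0.001  0.886] shift now-axes mm [ 195.818 -313.594    8.147] in target axes [-119.162 -349.98     8.168]
```

```bash

python3 -m pendant '[0,0,0,0,0,0,-0.5, 0,0,0,0,0,0,-0.5, 0,0,0,0,0,0,-0.5, 0,0,0,0,0,0,-0.5, 0,0,0,0,0,0,-0.5, 0,0,0,0,0,0,-0.5, 0,0,0,0,0,0,-0.5, 0,0,0,0,0,0,-0.5]' 30
python3 - <<'E'
from h import *
import cv2
P=camera_params("wrist");im=camera("wrist");cv2.imwrite("pics/w2.png",im)
print(P["extrinsics"].tolist())
E
```

```text
t: 5.15
position: [0.4042, 0.345, 0.3278]
orientation: [-3.142, 0.0, -1.993]
force: [-0.7, -0.1, -0.5]
opening: 0.0683
gripper_force: 0.0
[[-0.9122550876720918, 0.4096224710318915, 0.0002936700757468491, 0.227914017027715], [-0.39619050964766417, -0.8821587210280643, -0.25461553562038625, 0.4774880597478868], [-0.10403718124550602, -0.23239066706703024, 0.9670423169534168, -0.19292442842127352], [0.0, 0.0, 0.0, 1.0]]
```

View pics/w2.png

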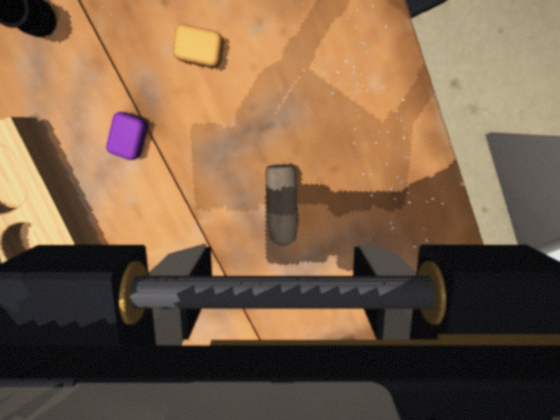

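Handle_a is still in place, from (281,168) to (283,243), and centred between the fingers. I'll descend again and leave time for the fingers to close.

```bash

python3 -m pendant '[0,0,0,0,0,35,-0.5, 0,0,0,0,0,45,-0.5, 0,0,0,0,0,44,-0.5, 0,0,0,0,0,20,-0.5, 0,0,0,0,0,0,1, 0,0,0,0,0,0,1, 0,0,0,0,0,0,1, 0,0,0,0,0,0,1]' 30
python3 -m pendant '[0,0,0,0,0,0,1, 0,0,0,0,0,0,1, 0,0,0,0,0,0,1, 0,0,0,0,0,0,1, 0,0,0,0,0,-25,1, 0,0,0,0,0,-45,1, 0,0,0,0,0,-45,1, 0,0,0,0,0,-29,1]' 30
python3 d.py .6095 .0375 .17 195
```

```text
t: 6.2
position: [0.4045, 0.3452, 0.1846]
orientation: [-3.141, 0.002, -1.993]
force: [0.2, 0.1, -0.1]
opening: 0.0333
gripper_force: 0.0
t: 7.2
position: [0.4043, 0.345, 0.3298]
orientation: [-3.14, 0.002, -1.993]
force: [0.5, 0.2, -0.9]
opening: 0.0273
gripper_force: 29.7
t 7.2 grasp [0.405 0.345 0.171] yaw -114.21 open 0.0273 gf 29.7 F [ 0.491  0.175 -0.882] q6 -2.16
turn [-0.     0.002  0.886] shift now-axes mm [ 196.596 -313.109    0.776] in target axes [-118.316 -350.269    0.773]
```

```bash

python3 -m pendant '[0,0,0,20,-30,0,1, 0,0,0,25,-41,0,1, 0,0,0,25,-41,0,1, 0,0,0,26,-41,0,1, 0,0,0,26,-41,0,1, 0,0,0,26,-41,0,1, 0,0,0,25,-40,0,1, 0,0,0,24,-38,0,1]' 30
python3 -m pendant '[0,0,0.177,0,0,0,1, 0,0,0.177,0,0,0,1, 0,0,0.177,0,0,0,1, 0,0,0.177,0,0,0,1, 0,0,0.177,0,0,0,1, 0,0,0,0,0,0,1, 0,0,0,0,0,0,1, 0,0,0,0,0,0,1]' 30
python3 d.py .6095 .0375 .027 195
python3 - <<'E'
from h import *
import cv2
im=camera("top");c=cv2.resize(im[110:260,210:410],None,fx=4,fy=4,interpolation=cv2.INTER_CUBIC);cv2.imwrite("pics/t3.png",c)
cv2.imwrite("pics/w3.png",camera("wrist"))
E
```

```text
t: 8.2
position: [0.6096, 0.0354, 0.3274]
orientation: [3.141, -0.0, -1.994]
force: [0.6, 1.3, -0.4]
opening: 0.0271
gripper_force: 29.7
t: 9.2
position: [0.6089, 0.037, 0.3277]
orientation: [3.142, -0.0, -2.876]
force: [0.3, 0.5, 0.1]
opening: 0.0274
gripper_force: 29.7
t 9.2 grasp [0.609 0.037 0.169] yaw -164.81 open 0.0274 gf 29.7 F [0.264 0.523 0.121] q6 -1.9
turn [ 0.    -0.     0.003] shift now-axes mm [ -0.757   0.344 141.65 ] in target axes [ -0.74    0.357 141.65 ]
```

View pics/w3.png

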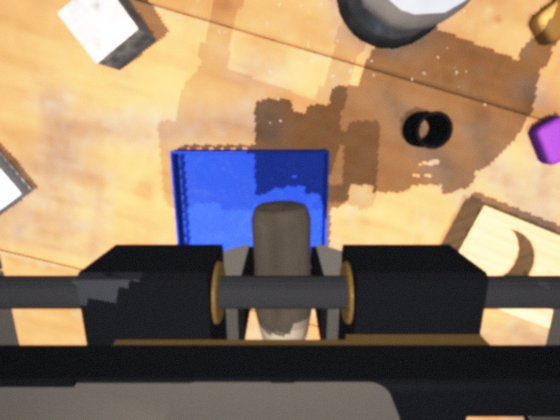

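The wrist view shows the handle held straight at column 280. The tray's near rim runs from (173,150) to (327,151). I'll refine the tray from those corners, and the loupe and block while I'm at it.

```bash
python3 - <<'E'
from h import *
np.set_printoptions(precision=4,suppress=True)
a=ray("wrist",172,151,.02);b=ray("wrist",328,151,.02);d=b-a;L=np.hypot(*d);n=np.array([-d[1],d[0]])/L
print(a,b,L,np.degrees(np.arctan2(*d[::-1])),"ctr",(a+b)/2+n*.05,(a+b)/2-n*.05)
E
```

```text
[ 0.5909 -0.0603] [0.5578 0.0619] 0.1265888853929168 105.16956860850753 ctr [ 0.5261 -0.0123] [0.6226 0.0139]
```

```bash

python3 -m pendant '[0,0,0,-4,1,20,1, 0,0,0,0,0,40,1, 0,0,0,0,0,40,1, 0,0,0,0,0,25,1, 0,0,0,0,0,10,1, 0,0,0,0,0,6,1, 0,0,0,0,0,0,1, 0,0,0,0,0,0,1]' 30
python3 -m pendant '[0,0,0,0,0,0,0.25, 0,0,0,0,0,0,0.25, 0,0,0,0,0,0,0.25, 0,0,0,0,0,0,0.25, 0,0,0,0,0,-20,0.2, 0,0,0,0,0,-40,-0.5, 0,0,0,0,0,-45,-0.5, 0,0,0,0,0,-45,-0.5]' 30
python3 d.py .4114 -.3489 .17 195
```

```text
t: 10.3
position: [0.6128, 0.039, 0.1878]
orientation: [-3.141, 0.002, -2.878]
force: [-0.7, -0.3, -0.4]
opening: 0.0272
gripper_force: 29.7
t: 11.3
position: [0.6123, 0.039, 0.3381]
orientation: [3.141, -0.0, -2.878]
force: [0.3, 0.4, 0.1]
opening: 0.0619
gripper_force: 0.0
t 11.3 grasp [0.612 0.039 0.179] yaw -164.92 open 0.0619 gf 0.0 F [0.321 0.405 0.091] q6 -1.9
turn [ 0.    -0.     0.001] shift now-axes mm [ 294.903 -322.259    9.088] in target axes [ 294.46  -322.664    9.084]
```

```bash

python3 -m pendant '[0,0,0,37,-40,0,-0.5, 0,0,0,37,-40,0,-0.5, 0,0,0,37,-40,0,-0.5, 0,0,0,37,-40,0,-0.5, 0,0,0,37,-40,0,-0.5, 0,0,0,37,-41,0,-0.5, 0,0,0,37,-41,0,-0.5, 0,0,0,36,-40,8,-0.5]'
python3 -m pendant '[0,0,0,0,0,0,-0.5, 0,0,0,0,0,0,-0.5, 0,0,0,0,0,0,-0.5, 0,0,0,0,0,0,-0.5, 0,0,0,0,0,0,-0.5, 0,0,0,0,0,0,-0.5, 0,0,0,0,0,0,-0.5, 0,0,0,0,0,0,-0.5]'
python3 d.py .4114 -.3489 .025 195
python3 - <<'E'
from h import *
import cv2
cv2.imwrite("pics/w4.png",camera("wrist"))
im=camera("top");cv2.imwrite("raw_top2.png",im)
E
```

```text
t: 12.3
position: [0.4105, -0.3503, 0.3293]
orientation: [-3.14, 0.001, -2.878]
force: [1.5, -0.1, -0.1]
opening: 0.0688
gripper_force: 0.0
t: 13.3
position: [0.4114, -0.3487, 0.3287]
orientation: [3.141, 0.0, -2.878]
force: [0.0, -0.0, -0.2]
opening: 0.069
gripper_force: 0.0
t 13.3 grasp [ 0.411 -0.349  0.17 ] yaw -164.92 open 0.069 gf 0.0 F [ 0.05  -0.016 -0.239] q6 -2.68
turn [0.    0.    0.001] shift now-axes mm [  0.114  -0.214 144.659] in target axes [  0.107  -0.199 144.659]
```

View pics/w4.png

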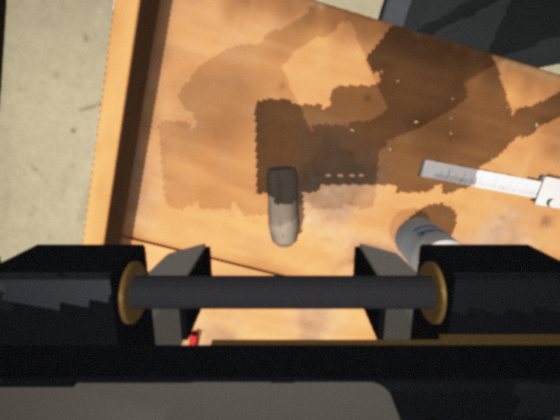

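Handle_b runs from (283,168) to (284,244) and is centred between the fingers, in the same spot where handle_a was gripped.

```bash

python3 -m pendant '[0,0,0,0,-1,35,-0.4, 0,0,0,0,0,45,-0.4, 0,0,0,0,0,44,-0.4, 0,0,0,0,0,21,-0.4, 0,0,0,0,0,0,1, 0,0,0,0,0,0,1, 0,0,0,0,0,0,1, 0,0,0,0,0,0,1]' 30
python3 -m pendant '[0,0,0,0,0,0,1, 0,0,0,0,0,0,1, 0,0,0,0,0,0,1, 0,0,0,0,0,0,1, 0,0,0,0,0,-25,1, 0,0,0,0,0,-45,1, 0,0,0,0,0,-45,1, 0,0,0,0,0,-30,1]' 30
python3 d.py .6265 -.0134 .17 195
```

```text
t: 14.4
position: [0.4119, -0.3498, 0.1846]
orientation: [-3.14, 0.001, -2.878]
force: [-0.5, 1.4, 1.1]
opening: 0.0288
gripper_force: 0.5
t: 15.4
position: [0.4117, -0.3497, 0.3309]
orientation: [-3.139, 0.001, -2.878]
force: [-0.6, -0.6, -1.1]
opening: 0.0274
gripper_force: 29.7
t 15.4 grasp [ 0.412 -0.35   0.172] yaw -164.92 open 0.0274 gf 29.7 F [-0.599 -0.588 -1.064] q6 -2.68
turn [-0.002  0.001  0.001] shift now-axes mm [-294.693  269.193    1.682] in target axes [-294.315  269.604    1.944]
```

```bash

python3 -m pendant '[0,0,0,-32,29,0,1, 0,0,0,-38,35,0,1, 0,0,0,-38,35,0,1, 0,0,0,-38,35,0,1, 0,0,0,-38,35,0,1, 0,0,0,-38,35,0,1, 0,0,0,-38,34,0,1, 0,0,0,-35,31,0,1]' 30
python3 -m pendant '[0,0,0,0,0,10,1, 0,0,0,0,0,10,1, 0,0,0,0,0,0,1, 0,0,0,0,0,0,1, 0,0,0,0,0,0,1, 0,0,0,0,0,0,1, 0,0,0,0,0,0,1, 0,0,0,0,0,0,1]' 30
python3 d.py .6265 -.0134 .028 195
python3 - <<'E'
from h import *
import cv2
cv2.imwrite("pics/w5.png",camera("wrist"))
E
```

```text
t: 16.4
position: [0.6272, -0.0115, 0.3287]
orientation: [3.142, 0.0, -2.878]
force: [0.1, 0.0, 0.2]
opening: 0.0273
gripper_force: 29.7
t: 17.4
position: [0.6266, -0.0131, 0.3088]
orientation: [3.142, 0.0, -2.878]
force: [-0.4, -0.4, -0.8]
opening: 0.0269
gripper_force: 29.7
t 17.4 grasp [ 0.627 -0.013  0.15 ] yaw -164.92 open 0.0269 gf 29.7 F [-0.363 -0.381 -0.75 ] q6 -1.98
turn [0.    0.    0.001] shift now-axes mm [  0.173  -0.253 121.789] in target axes [  0.155  -0.245 121.789]
```

View pics/w5.png

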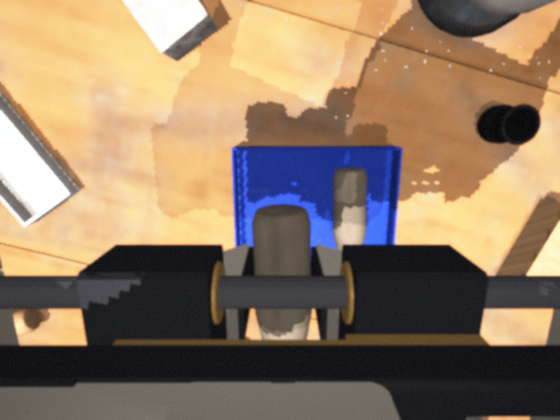

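Handle_a lies well in the tray at columns 334-367, and handle_b is clear beside it. I'll lower it.

```bash

python3 -m pendant '[0,0,0,0,0,20,1, 0,0,0,0,0,40,1, 0,0,0,0,0,30,1, 0,0,0,0,0,20,1, 0,0,0,0,0,7,1, 0,0,0,0,0,4,1, 0,0,0,0,0,0,1, 0,0,0,0,0,0,1]' 30
python3 -m pendant '[0,0,0,0,0,0,0.25, 0,0,0,0,0,0,0.25, 0,0,0,0,0,0,0.25, 0,0,0,0,0,0,0.25, 0,0,0,0,0,-20,0.2, 0,0,0,0,0,-40,-0.5, 0,0,0,0,0,-45,-0.5, 0,0,0,0,0,-45,-0.5]' 30
python3 d.py .412 -.224 .17 195
```

```text
t: 18.45
position: [0.6268, -0.0132, 0.1886]
orientation: [-3.141, 0.001, -2.878]
force: [0.0, -0.1, -0.8]
opening: 0.0275
gripper_force: 29.7
t: 19.45
position: [0.6264, -0.0131, 0.3391]
orientation: [3.141, -0.0, -2.878]
force: [0.4, -0.3, -0.2]
opening: 0.062
gripper_force: 0.0
t 19.45 grasp [ 0.626 -0.013  0.18 ] yaw -164.92 open 0.062 gf 0.0 F [ 0.428 -0.269 -0.172] q6 -1.98
turn [ 0.    -0.     0.001] shift now-axes mm [ 261.882 -147.836   10.073] in target axes [ 261.677 -148.199   10.069]
```

```bash

python3 -m pendant '[0,0,0,32,-18,0,-1, 0,0,0,46,-26,0,-1, 0,0,0,46,-26,0,-1, 0,0,0,46,-26,0,-1, 0,0,0,46,-26,0,-1, 0,0,0,46,-26,0,-1, 0,0,0,0,0,0,-1, 0,0,0,0,0,0,-1]'
python3 d.py .412 -.224 .055 195
python3 - <<'E'
from h import *
import cv2
cv2.imwrite("pics/w6.png",camera("wrist"))
E
```

```text
t: 20.45
position: [0.4123, -0.2242, 0.3379]
orientation: [-3.141, 0.001, -2.879]
force: [0.7, -0.0, 0.8]
opening: 0.0917
gripper_force: 0.0
t 20.45 grasp [ 0.412 -0.224  0.179] yaw -164.97 open 0.0917 gf 0.0 F [ 0.749 -0.036  0.76 ] q6 -2.5
turn [-0.     0.001  0.001] shift now-axes mm [  0.415   0.312 123.888] in target axes [  0.327   0.298 123.888]
```

View pics/w6.png

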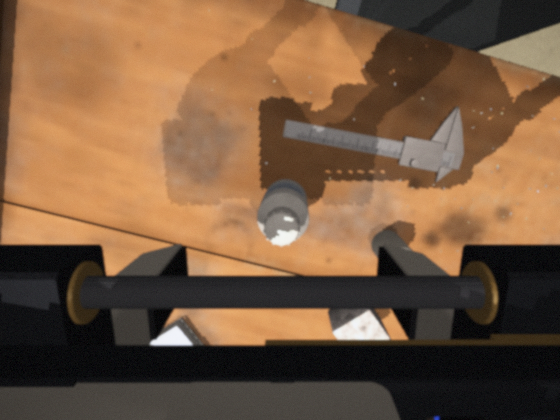

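```bash
python3 - <<'E'
from h import *
print(ray("wrist",283,232,.095),ray("wrist",282,207,.065),ray("wrist",391,238,.07))
E
python3 -m pendant '[0,0,0,0,0,30,-1, 0,0,0,0,0,40,-1, 0,0,0,0,0,30,-1, 0,0,0,0,0,15,-1, 0,0,0,0,0,8,-0.7, 0,0,0,0,0,0,0, 0,0,0,0,0,0,1, 0,0,0,0,0,0,1]' 25
python3 -m pendant '[0,0,0,0,0,0,1, 0,0,0,0,0,0,1, 0,0,0,0,0,0,1, 0,0,0,0,0,0,1, 0,0,0,0,0,0,1, 0,0,0,0,0,0,1, 0,0,0,0,0,0,1, 0,0,0,0,0,0,1]' 25
python3 d.py .6045 .2238 .17 195
```

```text
[ 0.41753955 -0.22180531] [ 0.40829527 -0.22496296] [ 0.40888946 -0.14057207]
t: 21.5
position: [0.4124, -0.2243, 0.2153]
orientation: [-3.141, 0.001, -2.878]
force: [0.4, -0.4, 0.3]
opening: 0.0564
gripper_force: 0.0
t: 22.5
position: [0.4122, -0.2243, 0.2148]
orientation: [-3.141, 0.0, -2.878]
force: [0.1, 1.4, 4.9]
opening: 0.0386
gripper_force: 24.7
t 22.5 grasp [ 0.412 -0.224  0.056] yaw -164.92 open 0.0386 gf 24.7 F [0.066 1.384 4.885] q6 -2.5
turn [-0.     0.     0.001] shift now-axes mm [-302.259  382.61  -114.16 ] in target axes [-301.691  383.057 -114.163]
```

```bash

python3 -m pendant '[0,0,0,0,0,-20,1, 0,0,0,0,0,-35,1, 0,0,0,0,0,-35,1, 0,0,0,-15,19,-24,1, 0,0,0,-30,38,0,1, 0,0,0,-32,41,0,1, 0,0,0,-32,41,0,1, 0,0,0,-32,41,0,1]' 25
python3 -m pendant '[0,0,0,-32,41,0,1, 0,0,0,-32,41,0,1, 0,0,0,-32,41,0,1, 0,0,0,-32,41,0,1, 0,0,0,-33,39,0,1, 0,0,0,0,0,0,1, 0,0,0,0,0,0,1, 0,0,0,0,0,0,1]' 25
python3 d.py .6045 .2238 .064 195
python3 - <<'E'
from h import *
import cv2
cv2.imwrite("pics/w7.png",camera("wrist"))
E
```

```text
t: 23.5
position: [0.5017, -0.0121, 0.3281]
orientation: [3.141, -0.001, -2.879]
force: [0.5, -0.4, -2.2]
opening: 0.0386
gripper_force: 24.7
t: 24.5
position: [0.6039, 0.223, 0.3285]
orientation: [-3.141, -0.001, -2.88]
force: [0.3, -0.9, 0.0]
opening: 0.0386
gripper_force: 24.7
t 24.5 grasp [0.604 0.223 0.169] yaw -164.99 open 0.0386 gf 24.7 F [ 0.281 -0.851  0.047] q6 -1.6
turn [-0.    -0.001  0.   ] shift now-axes mm [ -1.104   0.632 105.476] in target axes [ -0.994   0.615 105.477]
```

View pics/w7.png

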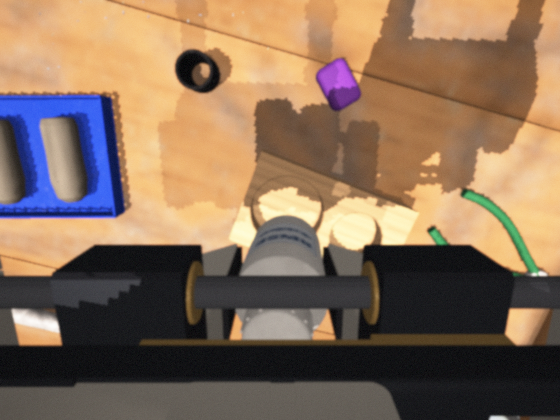

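Both handles lie side by side in the tray. The large hole spans columns 251-322 with its top edge at row 176, and the small hole is centred at about (355,230). The block's near corners are at (263,153) and (418,208).

```bash
python3 - <<'E'
from h import *
np.set_printoptions(precision=4,suppress=True)
for u,v in((251,205),(322,205),(286.5,205),(286.5,176),(355,231),(263,153),(418,208)):print(u,v,ray("wrist",u,v,.03))
a=ray("wrist",263,153,.03);b=ray("wrist",418,208,.03);d=(b-a)/np.hypot(*(b-a));n=np.array([-d[1],d[0]]);c=(a+b)/2-n*.039;print(np.hypot(*(b-a)),c,"L",c-.032*d,"S",c+.030*d,d)
E
```

```text
251 205 [0.6104 0.1985]
322 205 [0.5954 0.2546]
286.5 205 [0.6029 0.2265]
286.5 176 [0.5799 0.2203]
355 231 [0.6096 0.2876]
263 153 [0.5671 0.1976]
418 208 [0.5774 0.3314]
0.1341747076479299 [0.6111 0.2615] L [0.6086 0.2296] S [0.6134 0.2914] [0.0772 0.997 ]
```

```bash

python3 -m pendant '[0,0,0,-3,2,20,1, 0,0,0,0,0,30,1, 0,0,0,0,0,25,1, 0,0,0,0,0,15,1, 0,0,0,0,0,10,1, 0,0,0,0,0,4,1, 0,0,0,0,0,0,1, 0,0,0,0,0,0,1]' 25
python3 d.py .606 .226 .064 195
```

```text
t: 25.55
position: [0.6067, 0.227, 0.2255]
orientation: [3.142, 0.001, -2.878]
force: [0.3, -0.4, -0.3]
opening: 0.0383
gripper_force: 24.7
t 25.55 grasp [0.607 0.227 0.067] yaw -164.92 open 0.0383 gf 24.7 F [ 0.283 -0.354 -0.308] q6 -1.59
turn [0.    0.001 0.001] shift now-axes mm [ 1.127 -0.757  2.521] in target axes [ 1.122 -0.759  2.522]
```

```bash

python3 -m pendant '[0,0,0,0,0,2,1, 0,0,0,0,0,0,1, 0,0,0,0,0,0,-0.3, 0,0,0,0,0,0,-0.3, 0,0,0,0,0,0,-0.3, 0,0,0,0,0,0,-0.3, 0,0,0,0,0,-20,-0.3, 0,0,0,0,0,-35,-0.3]' 25
python3 -m pendant '[0,0,0,0,0,-35,-0.3, 0,0,0,0,0,-20,-0.4, 0,0,0,0,0,0,-0.4, 0,0,0,0,0,0,-0.4, 0,0,0,0,0,0,-0.4, 0,0,0,0,0,0,-0.4, 0,0,0,0,0,0,-0.4, 0,0,0,0,0,0,-0.4]' 25
python3 d.py .428 -.119 .17 195
```

```text
t: 26.55
position: [0.6061, 0.2267, 0.2769]
orientation: [3.141, -0.003, -2.878]
force: [1.2, 0.4, 0.9]
opening: 0.0598
gripper_force: 0.0
t: 27.55
position: [0.6064, 0.2269, 0.3326]
orientation: [3.142, -0.0, -2.878]
force: [-0.0, 0.1, 1.0]
opening: 0.0647
gripper_force: 0.0
t 27.55 grasp [0.606 0.227 0.174] yaw -164.92 open 0.0647 gf 0.0 F [-0.046  0.145  1.038] q6 -1.59
turn [ 0.    -0.     0.001] shift now-axes mm [ 262.258 -287.535    3.593] in target axes [ 261.852 -287.906    3.567]
```

```bash

python3 -m pendant '[0,0,0,25,-27,0,-0.5, 0,0,0,34,-37,0,-0.5, 0,0,0,34,-37,0,-0.5, 0,0,0,34,-37,0,-0.5, 0,0,0,34,-38,0,-0.5, 0,0,0,34,-38,0,-0.5, 0,0,0,34,-38,0,-0.5, 0,0,0,33,-36,0,-0.5]'
python3 -m pendant '[0,0,0,0,0,4,-0.5, 0,0,0,0,0,0,-0.5, 0,0,0,0,0,0,-0.5, 0,0,0,0,0,0,-0.5, 0,0,0,0,0,0,-0.5, 0,0,0,0,0,0,-0.5, 0,0,0,0,0,0,-0.5, 0,0,0,0,0,0,-0.5]'
python3 d.py .428 -.119 .04 195
python3 - <<'E'
from h import *
import cv2
a=camera("wrist");cv2.imwrite("raw_w8.png",a)
b=camera("top")[140:260,140:340]
cv2.imwrite("pics/w8.png",np.hstack([a[100:340,150:420],cv2.resize(b,None,fx=2,fy=2)]))
E
```

```text
t: 28.55
position: [0.4275, -0.1207, 0.333]
orientation: [-3.141, 0.001, -2.878]
force: [1.2, -0.8, 0.3]
opening: 0.0687
gripper_force: 0.0
t: 29.55
position: [0.4284, -0.1194, 0.3287]
orientation: [3.142, 0.0, -2.878]
force: [-0.9, 0.2, 0.5]
opening: 0.0688
gripper_force: 0.0
t 29.55 grasp [ 0.428 -0.119  0.17 ] yaw -164.92 open 0.0688 gf 0.0 F [-0.856  0.193  0.498] q6 -2.28
turn [0.    0.    0.001] shift now-axes mm [  0.292   0.479 129.7  ] in target axes [  0.281   0.486 129.7  ]
```

View pics/w8.png

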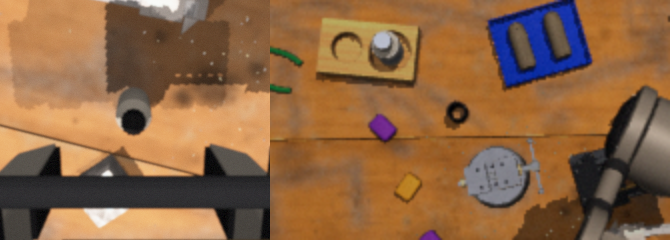

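The large bottle stands in the big hole and both handles are in the tray. The small bottle is at raw (283,205), centred between the fingers.

```bash

python3 -m pendant '[0,0,0,0,0,30,-0.5, 0,0,0,0,0,40,-0.5, 0,0,0,0,0,40,-0.5, 0,0,0,0,0,20,-0.5, 0,0,0,0,0,0,0, 0,0,0,0,0,0,1, 0,0,0,0,0,0,1, 0,0,0,0,0,0,1]' 20
python3 -m pendant '[0,0,0,0,0,0,1, 0,0,0,0,0,0,1, 0,0,0,0,0,0,1, 0,0,0,0,0,0,1, 0,0,0,0,0,0,1, 0,0,0,0,0,-25,1, 0,0,0,0,0,-40,1, 0,0,0,0,0,-40,1]' 20
python3 -m pendant '[0,0,0.175,0,0,-25,1, 0,0,0.175,0,0,0,1, 0,0,0.175,0,0,0,1, 0,0,0.175,0,0,0,1, 0,0,0.175,0,0,0,1, 0,0,0.175,0,0,0,1, 0,0,0.175,0,0,0,1, 0,0,0.175,0,0,0,1]' 20
python3 d.py .6118 .2888 .17 85
```

```text
t: 30.65
position: [0.4286, -0.1195, 0.1994]
orientation: [-3.141, 0.001, -2.878]
force: [-0.1, 0.7, 0.7]
opening: 0.0337
gripper_force: 0.0
t: 31.65
position: [0.4281, -0.1193, 0.3045]
orientation: [3.141, -0.001, -2.878]
force: [1.1, -0.3, -1.0]
opening: 0.0264
gripper_force: 19.9
t: 32.65
position: [0.4282, -0.1193, 0.3284]
orientation: [-3.141, -0.001, 1.999]
force: [-0.5, -0.4, -0.8]
opening: 0.0268
gripper_force: 19.9
t 32.65 grasp [ 0.428 -0.119  0.169] yaw 114.54 open 0.0268 gf 19.9 F [-0.54  -0.418 -0.757] q6 -0.87
turn [-0.001 -0.001  0.515] shift now-axes mm [294.89  336.57   -0.536] in target axes [422.486 147.461  -0.585]
```

```bash

python3 -m pendant '[0,0,0.172,0,0,0,1, 0,0,0.172,0,0,0,1, 0,0,0.171,0,0,0,1, 0,0,0,30,10,0,1, 0,0,0,45,16,0,1, 0,0,0,47,16,0,1, 0,0,0,47,17,0,1, 0,0,0,47,17,0,1]' 20
python3 -m pendant '[0,0,0,47,17,0,1, 0,0,0,47,17,0,1, 0,0,0,45,16,0,1, 0,0,0,40,12,0,1, 0,0,0,27,9,0,1, 0,0,0,0,0,0,1, 0,0,0,0,0,0,1, 0,0,0,0,0,0,1]' 20
python3 d.py .6118 .2888 .05 85
python3 - <<'E'
from h import *
import cv2
cv2.imwrite("pics/w9.png",camera("wrist"))
E
```

```text
t: 33.65
position: [0.522, 0.0913, 0.3284]
orientation: [-3.141, 0.0, 1.49]
force: [0.4, -0.3, -0.4]
opening: 0.0268
gripper_force: 19.9
t: 34.65
position: [0.6089, 0.2883, 0.3288]
orientation: [-3.141, 0.0, 1.489]
force: [-0.1, -0.2, -0.4]
opening: 0.0272
gripper_force: 19.9
t 34.65 grasp [0.609 0.288 0.17 ] yaw 85.3 open 0.0272 gf 19.9 F [-0.075 -0.219 -0.415] q6 0.41
turn [-0.     0.     0.005] shift now-axes mm [  0.817   2.921 119.768] in target axes [  0.791   2.868 119.769]
```

View pics/w9.png

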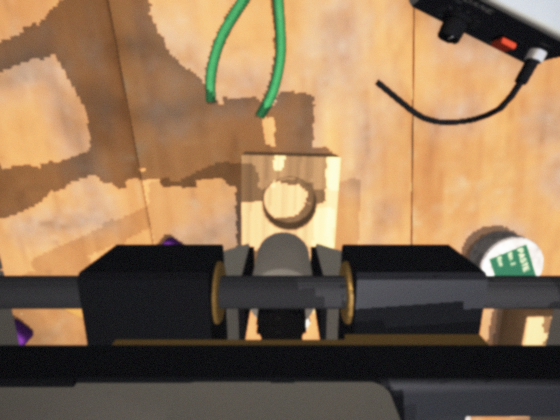

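```bash
python3 - <<'E'
from h import *
np.set_printoptions(precision=4,suppress=True)
a=ray("wrist",241,153,.03);b=ray("wrist",339,153,.03);m=(a+b)/2;d=(b-a)/np.hypot(*(b-a))
print(np.hypot(*(b-a)),m,d,"S",m+.039*np.array([d[1],-d[0]]),m-.039*np.array([d[1],-d[0]]),ray("wrist",289.5,202,.03))
E
```

```text
0.0772166413233194 [0.6194 0.3306] [ 0.9967 -0.0815] S [0.6162 0.2918] [0.6225 0.3695] [0.616  0.2912]
```

```bash

python3 -m pendant '[0,0,0,1,4,20,1, 0,0,0,0,0,35,1, 0,0,0,0,0,30,1, 0,0,0,0,0,18,1, 0,0,0,0,0,12,1, 0,0,0,0,0,5,1, 0,0,0,0,0,0,1, 0,0,0,0,0,0,1]' 20
python3 d.py .6135 .2885 .049 85
```

```text
t: 35.7
position: [0.6134, 0.2901, 0.2098]
orientation: [3.14, -0.001, 1.49]
force: [-0.3, -0.2, -0.5]
opening: 0.0272
gripper_force: 19.9
t 35.7 grasp [0.614 0.29  0.051] yaw 85.36 open 0.0272 gf 19.9 F [-0.256 -0.236 -0.499] q6 0.41
turn [ 0.002 -0.001  0.006] shift now-axes mm [-1.77  -0.036  1.793] in target axes [-1.769 -0.022  1.794]
```

```bash

python3 -m pendant '[0,0,0,0,0,2,1, 0,0,0,0,0,0,1, 0,0,0,0,0,0,0, 0,0,0,0,0,0,0, 0,0,0,0,0,0,0, 0,0,0,0,0,0,0, 0,0,0,0,0,-20,0, 0,0,0,0,0,-40,0]' 20
python3 -m pendant '[0,0,0,0,0,-40,0, 0,0,0,0,0,-20,-0.2, 0,0,-0.166,0,0,0,-0.2, 0,0,-0.166,0,0,0,-0.2, 0,0,-0.166,0,0,0,-0.2, 0,0,-0.166,0,0,0,-0.2, 0,0,-0.166,0,0,0,-0.2, 0,0,-0.166,0,0,0,-0.2]' 20
python3 d.py .411 .2045 .14 143
```

```text
t: 36.7
position: [0.6123, 0.2899, 0.2661]
orientation: [-3.137, 0.002, 1.49]
force: [0.9, -0.1, 0.8]
opening: 0.0462
gripper_force: 0.0
t: 37.7
position: [0.6127, 0.2901, 0.3276]
orientation: [-3.141, -0.001, 2.491]
force: [0.2, 0.5, 0.7]
opening: 0.055
gripper_force: 0.0
t 37.7 grasp [0.613 0.29  0.169] yaw 142.75 open 0.055 gf 0.0 F [0.246 0.469 0.657] q6 -0.59
turn [-0.    -0.001 -0.004] shift now-axes mm [ 108.655 -190.158   28.697] in target axes [ 109.497 -189.69    28.588]
```

```bash

python3 -m pendant '[0,0,0,16,-28,0,-0.2, 0,0,0,23,-40,0,-0.2, 0,0,0,23,-41,0,-0.2, 0,0,0,23,-41,10,-0.2, 0,0,0,23,-40,18,-0.2, 0,0,0,0,0,0,-0.2, 0,0,0,0,0,0,-0.2, 0,0,0,0,0,0,-0.2]'
python3 d.py .411 .2045 .022 143
cat > wax.py <<'E'
from h import *
import cv2,sys
np.set_printoptions(precision=4,suppress=True)
P=camera_params("wrist");im=camera("wrist");cv2.imwrite(sys.argv[1],im)
lab=cv2.cvtColor(cv2.GaussianBlur(im,(3,3),0),cv2.COLOR_BGR2LAB).astype(int)
hsv=cv2.cvtColor(im,cv2.COLOR_BGR2HSV)
# project expected wax place
K,E=P["camera_matrix"],P["extrinsics"];x,y=map(float,sys.argv[2:4])
p=E@[x,y,.01,1];u=K[0,0]*p[0]/-p[2]+K[0,2];v=K[1,1]*-p[1]/-p[2]+K[1,2];print("expect",u,v)
for h0 in(15,16,17,18,19):
    m=((hsv[...,0]>=h0)&(hsv[...,0]<30)&(hsv[...,1]>110)).astype(np.uint8)
    m=cv2.morphologyEx(m,cv2.MORPH_OPEN,np.ones((3,3)))
    n,l,st,ce=cv2.connectedComponentsWithStats(m)
    for i in range(1,n):
        if 300<st[i,4]<6000 and abs(ce[i]-[u,v]).max()<60:
            r=cv2.minAreaRect(np.argwhere(l==i)[:,::-1].astype(np.float32))
            print(h0,st[i],ce[i],r,"world",ray("wrist",*ce[i],.012))
E
python3 wax.py w10.png .411 .2045
```

```text
t: 38.7
position: [0.4128, 0.2057, 0.2995]
orientation: [3.14, 0.001, 2.486]
force: [0.1, -0.1, -1.0]
opening: 0.0551
gripper_force: 0.0
t 38.7 grasp [0.413 0.206 0.141] yaw 142.43 open 0.0551 gf 0.0 F [ 0.098 -0.065 -1.002] q6 -0.62
turn [ 0.002  0.001 -0.01 ] shift now-axes mm [  1.066  -2.597 118.528] in target axes [  0.937  -2.348 118.535]
expect 277.9458533607524 206.70528382366723
15 [244 158  66  32 948] [274.8344 169.8808] ((276.58331298828125, 174.37606811523438), (64.30010986328125, 31.010530471801758), 2.935673475265503) world [0.3859 0.2206]
15 [204 179  34  31 354] [219.5452 193.0763] ((221.04000854492188, 196.27999877929688), (23.999998092651367, 36.0), 36.869895935058594) world [0.374  0.1755]
15 [301 179  46  40 700] [324.1971 197.8671] ((324.1486511230469, 193.87342834472656), (28.020793914794922, 47.585453033447266), 29.9315128326416) world [0.4267 0.2377]
15 [ 226  187  104   88 5174] [275.3769 237.1469] ((277.9654846191406, 230.22740173339844), (103.01705932617188, 86.80316925048828), 0.7252243161201477) world [0.4289 0.1877]
16 [ 234  188   75   77 2609] [274.9398 228.3683] ((265.8976135253906, 226.51551818847656), (69.7208480834961, 74.9158935546875), 75.67728424072266) world [0.4229 0.192 ]
17 [ 267  190   30   42 1144] [281.1591 211.1023] ((281.5, 210.5), (41.0, 29.0), 90.0) world [0.4146 0.2046]
17 [256 233  36  22 475] [270.7621 242.9179] ((273.5799865722656, 242.44000244140625), (20.214054107666016, 34.79322052001953), 79.69515228271484) world [0.4305 0.1818]
18 [ 267  191   29   41 1031] [281.1552 211.289 ] ((281.09246826171875, 211.1264190673828), (39.701622009277344, 27.191701889038086), 87.51044464111328) world [0.4148 0.2045]
19 [269 192  25  38 889] [281.1474 211.2205] ((281.0, 210.5), (37.0, 24.0), 90.0) world [0.4147 0.2045]
```

```bash

python3 -m pendant '[0,0,0,0,0,25,-0.2, 0,0,0,0,0,35,-0.2, 0,0,0,0,0,35,-0.2, 0,0,0,0,0,16,-0.2, 0,0,0,0,0,7,-0.2, 0,0,0,0,0,0,0.2, 0,0,0,0,0,0,1, 0,0,0,0,0,0,1]' 15
python3 -m pendant '[0,0,0,0,0,0,1, 0,0,0,0,0,0,1, 0,0,0,0,0,0,1, 0,0,0,0,0,0,1, 0,0,0,0,0,0,1, 0,0,0,0,0,-25,1, 0,0,0,0,0,-45,1, 0,0,0,0,0,-45,1]' 15
python3 d.py .48 -.25 .14 142.43
```

```text
t: 39.75
position: [0.4119, 0.2054, 0.1814]
orientation: [3.14, 0.001, 2.486]
force: [0.5, -0.8, -0.5]
opening: 0.0299
gripper_force: 0.0
t: 40.75
position: [0.4114, 0.2052, 0.2968]
orientation: [-3.141, -0.001, 2.486]
force: [-0.3, 0.3, -0.1]
opening: 0.0259
gripper_force: 14.9
t 40.75 grasp [0.411 0.205 0.138] yaw 142.42 open 0.0259 gf 14.9 F [-0.314  0.25  -0.078] q6 -0.62
turn [-0.001 -0.001 -0.   ] shift now-axes mm [-332.073 -318.78    -2.214] in target axes [-332.028 -318.827   -2.243]
```

```bash

python3 -m pendant '[0,0,0,0,0,-30,1, 0,0,0,-34,-13,-10,1, 0,0,0,-44,-17,0,1, 0,0,0,-44,-18,0,1, 0,0,0,-44,-18,0,1, 0,0,0,-44,-18,0,1, 0,0,0,-44,-18,0,1, 0,0,0,-11,-39,0,1]' 15
python3 -m pendant '[0,0,0,-12,-42,0,1, 0,0,0,-12,-42,0,1, 0,0,0,-12,-42,0,1, 0,0,0,-11,-42,20,1, 0,0,0,-11,-30,20,1, 0,0,0,0,0,0,1, 0,0,0,0,0,0,1, 0,0,0,0,0,0,1]' 15
python3 d.py .46 -.26 .023 142.43
```

```text
t: 41.75
position: [0.537, -0.0699, 0.3352]
orientation: [3.141, 0.001, 2.486]
force: [0.4, -0.5, 0.4]
opening: 0.0258
gripper_force: 14.9
t: 42.75
position: [0.4614, -0.2595, 0.2963]
orientation: [3.141, 0.001, 2.487]
force: [-0.4, 0.0, -0.5]
opening: 0.0259
gripper_force: 14.9
t 42.75 grasp [ 0.462 -0.26   0.137] yaw 142.5 open 0.0259 gf 14.9 F [-0.382  0.041 -0.491] q6 -1.57
turn [0.    0.001 0.001] shift now-axes mm [  1.043  -1.367 114.332] in target axes [  0.937  -1.336 114.333]
```

```bash

python3 -m pendant '[0,0,0,0,0,30,1, 0,0,0,0,0,40,1, 0,0,0,0,0,28,1, 0,0,0,0,0,11,1, 0,0,0,0,0,5,1, 0,0,0,0,0,0,1, 0,0,0,0,0,0,-0.3, 0,0,0,0,0,0,-0.3]' 15
python3 -m pendant '[0,0,0,0,0,0,-0.3, 0,0,0,0,0,0,-0.3, 0,0,0,0,0,-20,-0.3, 0,0,0,0,0,-35,-0.3, 0,0,0.157,0,0,-35,-0.3, 0,0,0.157,0,0,-24,-0.3, 0,0,0.157,0,0,0,-0.3, 0,0,0.157,0,0,0,-0.3]' 15
python3 -m pendant '[0,0,0.157,0,0,0,-0.3, 0,0,0.157,0,0,0,-0.3, 0,0,0.157,0,0,0,-0.3, 0,0,0.157,0,0,0,-0.3, 0,0,0.157,0,0,0,-0.3, 0,0,0.157,0,0,0,-0.3, 0,0,0,0,0,0,-0.3, 0,0,0,0,0,0,-0.3]' 15
python3 d.py .462 -.26 .023 52.5
python3 wax.py w11.png .462 -.26
```

```text
t: 43.75
position: [0.4611, -0.2605, 0.1824]
orientation: [3.142, 0.001, 2.486]
force: [-0.2, 0.1, 0.4]
opening: 0.0414
gripper_force: 0.0
t: 44.75
position: [0.4609, -0.2603, 0.2962]
orientation: [3.141, 0.001, 1.853]
force: [0.6, 0.4, 0.4]
opening: 0.0595
gripper_force: 0.0
t: 45.75
position: [0.4609, -0.2603, 0.2957]
orientation: [-3.141, -0.0, 0.919]
force: [1.1, -0.6, -0.3]
opening: 0.0597
gripper_force: 0.0
t 45.75 grasp [ 0.461 -0.26   0.137] yaw 52.65 open 0.0597 gf 0.0 F [ 1.073 -0.59  -0.275] q6 -0.01
turn [-0.    -0.     0.003] shift now-axes mm [  0.914   0.691 113.674] in target axes [  0.925   0.675 113.674]
expect 282.4479310317196 209.29635813571576
15 [ 262  193   46   34 1349] [284.341 209.599] ((284.5, 209.5), (33.0, 45.0), 90.0) world [ 0.4633 -0.2607]
```

```bash

python3 -m pendant '[0,0,0,0,0,25,-0.3, 0,0,0,0,0,35,-0.3, 0,0,0,0,0,33,-0.3, 0,0,0,0,0,14,-0.3, 0,0,0,0,0,7,-0.3, 0,0,0,0,0,0,0.2, 0,0,0,0,0,0,1, 0,0,0,0,0,0,1]' 15
python3 -m pendant '[0,0,0,0,0,0,1, 0,0,0,0,0,0,1, 0,0,0,0,0,0,1, 0,0,0,0,0,0,1, 0,0,0,0,0,-25,1, 0,0,0,0,0,-45,1, 0,0,0,0,0,-45,1, 0,0,0,0,0,0,1]' 15
python3 -m pendant '[0,0,-0.152,0,0,0,1, 0,0,-0.152,0,0,0,1, 0,0,-0.152,0,0,0,1, 0,0,-0.152,0,0,0,1, 0,0,-0.152,0,0,0,1, 0,0,-0.152,0,0,0,1, 0,0,-0.152,0,0,0,1, 0,0,-0.152,0,0,0,1]' 15
python3 d.py .624 -.252 .138 139.6
```

```text
t: 46.8
position: [0.4612, -0.2605, 0.1826]
orientation: [3.14, -0.0, 0.916]
force: [-0.5, 0.5, 2.9]
opening: 0.0359
gripper_force: 15.0
t: 47.8
position: [0.4616, -0.2608, 0.3002]
orientation: [3.134, -0.0, 0.916]
force: [0.0, -0.1, -0.7]
opening: 0.0358
gripper_force: 15.0
t: 48.8
position: [0.4606, -0.2601, 0.2954]
orientation: [-3.141, -0.002, 2.137]
force: [0.9, -0.4, -0.5]
opening: 0.0357
gripper_force: 15.0
t 48.8 grasp [ 0.46  -0.26   0.136] yaw 122.43 open 0.0357 gf 15.0 F [ 0.875 -0.439 -0.462] q6 -1.23
turn [-0.    -0.002 -0.3  ] shift now-axes mm [-81.11  142.368  -1.841] in target axes [-119.531  112.075   -1.566]
```

```bash

python3 -m pendant '[0,0,-0.15,0,0,0,1, 0,0,-0.15,0,0,0,1, 0,0,0,-22,20,0,1, 0,0,0,-30,28,0,1, 0,0,0,-30,28,0,1, 0,0,0,-30,28,0,1, 0,0,0,-7,8,0,1, 0,0,0,0,0,0,1]' 15
python3 -m pendant '[0,0,0,0,0,0,1, 0,0,0,0,0,0,1, 0,0,0,0,0,0,1, 0,0,0,0,0,0,1, 0,0,0,0,0,0,1, 0,0,0,0,0,0,1, 0,0,0,0,0,0,1, 0,0,0,0,0,0,1]' 15
python3 d.py .624 -.252 .03 139.6
python3 - <<'E'
from h import *
import cv2
w=camera("wrist");t=camera("top");cv2.imwrite("raw_w12.png",w);cv2.imwrite("raw_top3.png",t)
for v in range(120,280,12):
    s=cv2.cvtColor(w,cv2.COLOR_BGR2HSV)[v];m=(s[:,1]<60)&(s[:,2]>60);i=np.flatnonzero(np.diff(np.r_[0,m.astype(int),0]))
    print(v,[tuple(map(int,p)) for p in i.reshape(-1,2) if p[1]-p[0]>6])
E
```

```text
t: 49.8
position: [0.624, -0.2526, 0.2952]
orientation: [-3.141, -0.003, 2.433]
force: [-0.3, 0.3, -0.8]
opening: 0.0357
gripper_force: 15.0
t: 50.8
position: [0.6242, -0.2529, 0.2967]
orientation: [3.141, -0.0, 2.432]
force: [-0.5, 0.1, -0.3]
opening: 0.0361
gripper_force: 15.0
t 50.8 grasp [ 0.624 -0.253  0.138] yaw 139.34 open 0.0361 gf 15.0 F [-0.536  0.103 -0.275] q6 -1.36
turn [ 0.    -0.    -0.005] shift now-axes mm [  0.773   0.546 107.661] in target axes [  0.773   0.56  107.661]
120 []
132 []
144 []
156 []
168 []
180 [(192, 313), (319, 327), (333, 361)]
192 [(189, 388)]
204 [(189, 387)]
216 [(190, 386)]
228 [(191, 385)]
240 [(191, 249), (316, 384)]
252 [(214, 238), (327, 351)]
264 [(208, 234), (331, 358)]
276 []
```

```bash
python3 - <<'E'
from h import *
import cv2
np.set_printoptions(precision=4,suppress=True)
w=cv2.imread("raw_w12.png");h=cv2.cvtColor(w,cv2.COLOR_BGR2HSV)
for u in(195,210,230,260,290,320,350,380):print(u,[f"{v}:{w[v,u].sum()//3}/{h[v,u,1]}" for v in range(160,196,2)])
top,c=[],(.624,-.253)
c=w[110:290,150:430];t=cv2.imread("raw_top3.png")[120:270,130:430]
cv2.imwrite("pics/fin.png",np.vstack([cv2.resize(c,(700,300)),cv2.resize(t,(700,300))][:2]) if 0 else np.vstack([cv2.resize(c,(560,300),interpolation=cv2.INTER_CUBIC),cv2.resize(t,(560,280),interpolation=cv2.INTER_CUBIC)]))
E
```

```text
195 ['160:133/105', '162:146/104', '164:141/111', '166:143/112', '168:147/108', '170:129/108', '172:95/107', '174:112/105', '176:110/106', '178:102/63', '180:152/22', '182:238/9', '184:221/16', '186:147/26', '188:126/21', '190:128/21', '192:133/24', '194:124/22']
210 ['160:138/108', '162:159/111', '164:157/113', '166:157/113', '168:152/115', '170:134/117', '172:94/115', '174:77/108', '176:75/113', '178:94/53', '180:134/22', '182:237/10', '184:250/4', '186:249/5', '188:249/5', '190:249/5', '192:249/5', '194:249/5']
230 ['160:80/103', '162:73/106', '164:70/114', '166:70/114', '168:80/113', '170:120/115', '172:116/115', '174:78/119', '176:73/114', '178:87/72', '180:120/28', '182:224/14', '184:249/4', '186:249/5', '188:249/6', '190:248/6', '192:248/6', '194:248/6']
260 ['160:81/133', '162:80/132', '164:80/132', '166:83/130', '168:116/132', '170:153/125', '172:115/131', '174:84/129', '176:83/135', '178:86/104', '180:109/33', '182:216/17', '184:249/4', '186:249/5', '188:248/6', '190:248/5', '192:248/5', '194:249/5']
290 ['160:83/144', '162:82/146', '164:82/145', '166:81/143', '168:80/146',
[... 250 characters left out ...]
, '170:144/140', '172:137/143', '174:89/144', '176:91/142', '178:90/129', '180:94/57', '182:176/6', '184:250/1', '186:252/1', '188:253/2', '190:253/1', '192:253/0', '194:252/1']
350 ['160:128/134', '162:143/129', '164:145/125', '166:145/124', '168:144/122', '170:139/123', '172:121/124', '174:76/126', '176:68/123', '178:71/114', '180:88/52', '182:136/23', '184:225/15', '186:243/7', '188:248/5', '190:249/6', '192:249/6', '194:249/6']
380 ['160:158/106', '162:172/104', '164:176/104', '166:180/103', '168:180/105', '170:177/109', '172:176/109', '174:140/114', '176:106/116', '178:108/116', '180:111/79', '182:130/21', '184:240/3', '186:235/5', '188:133/17', '190:138/21', '192:130/24', '194:122/24']
```

View pics/fin.png

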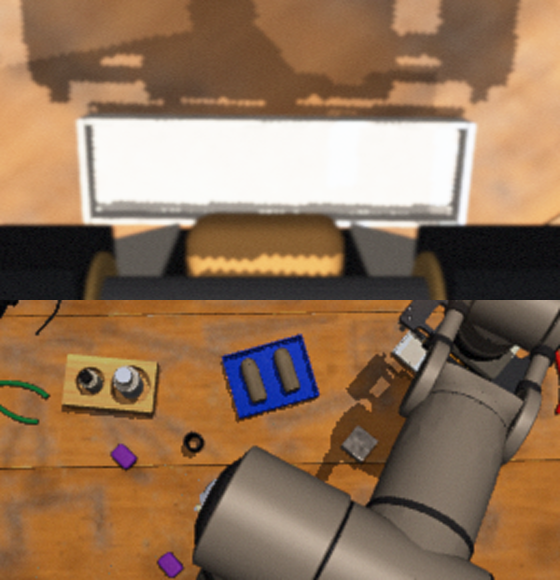

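Top view: both bottles stand in their holes, the handles are in the tray, and the loupe and steel block are in place. Wrist view: the tray's outer rim spans columns 189-387 and rows 181-244, and the wax is held level.

```bash
python3 - <<'E'
from h import *
np.set_printoptions(precision=4,suppress=True)
c=[ray("wrist",u,v,.016) for u,v in((190,180),(388,183),(384,245),(191,243))]
d=[c[1]-c[0],c[2]-c[1],c[3]-c[2],c[0]-c[3]]
print(np.mean(c,0),[np.hypot(*e) for e in d],[np.degrees(np.arctan2(*e[::-1])) for e in d])
E
```

```text
[ 0.6293 -0.2501] [np.float64(0.14888130857395954), np.float64(0.04945996098013241), np.float64(0.15201079227857403), np.float64(0.05008995422525841)] [np.float64(48.47417526046168), np.float64(-39.92477837101482), np.float64(-131.2925671414276), np.float64(136.4762311913142)]
```

```bash

python3 -m pendant '[0,0,0,-1,2,25,1, 0,0,0,0,0,35,1, 0,0,0,0,0,27,1, 0,0,0,0,0,13,1, 0,0,0,0,0,7,1, 0,0,0,0,0,4,1, 0,0,0,0,0,0,1, 0,0,0,0,0,0,1]' 15
python3 d.py .626 -.251 .026 139
python3 -m pendant '[0,0,0,0,0,1,1, 0,0,0,0,0,0,-0.1, 0,0,0,0,0,0,-0.1, 0,0,0,0,0,0,-0.1, 0,0,0,0,0,0,-0.1, 0,0,0,0,0,-15,-0.1, 0,0,0,0,0,-35,-0.1, 0,0,0,0,0,-35,-0.1]' 15
python3 -m pendant '[0,0,0,0,0,-30,-0.1, 0,0,0,0,0,0,-0.1, 0,0,0,0,0,0,-0.1, 0,0,0,0,0,0,-0.1, 0,0,0,0,0,0,-0.1, 0,0,0,0,0,0,-0.1, 0,0,0,0,0,0,-0.1, 0,0,0,0,0,0,-0.1]' 15
python3 wax.py w13.png .626 -.251
python3 - <<'E'
import cv2,numpy as np
a,b=cv2.imread("raw_w12.png"),cv2.imread("w13.png")
h=cv2.cvtColor(b,cv2.COLOR_BGR2HSV)
m=(h[...,1]>70).astype(np.uint8);m[:184]=0;m[242:]=0;m[:,:196]=0;m[:,382:]=0
n,l,s,c=cv2.connectedComponentsWithStats(m)
for i in range(1,n):
    if s[i,4]>100: print(s[i],c[i],cv2.minAreaRect(np.argwhere(l==i)[:,::-1].astype(np.float32)),cv2.mean(b,(l==i).astype(np.uint8)))
E
```

```text
t: 51.9
position: [0.6265, -0.2522, 0.1865]
orientation: [3.141, 0.001, 2.432]
force: [0.0, 0.0, -0.3]
opening: 0.0358
gripper_force: 15.0
t 51.9 grasp [ 0.627 -0.252  0.028] yaw 139.33 open 0.0358 gf 15.0 F [ 0.028  0.023 -0.297] q6 -1.36
turn [0.    0.001 0.006] shift now-axes mm [1.342 0.546 1.525] in target axes [1.343 0.539 1.527]
t: 52.9
position: [0.6263, -0.2521, 0.2717]
orientation: [3.141, 0.001, 2.432]
force: [0.8, -0.9, -0.5]
opening: 0.0504
gripper_force: 0.0
t: 53.9
position: [0.6263, -0.2521, 0.2997]
orientation: [3.142, -0.0, 2.432]
force: [0.2, 0.5, -0.5]
opening: 0.0508
gripper_force: 0.0
expect 282.064168758711 206.95330067889122
15 [ 261  193   44   32 1350] [282.2222 208.4985] ((282.5, 208.5), (31.0, 43.0), 90.0) world [ 0.6267 -0.2514]
15 [ 227  243   74   32 1740] [260.1667 259.3408] ((263.5, 258.5), (31.0, 73.0), 90.0) world [ 0.6475 -0.293 ]
16 [ 261  194   44   31 1245] [282.1606 209.6594] ((282.5, 209.0), (30.0, 43.0), 90.0) world [ 0.6274 -0.2521]
16 [238 252  38  22 334] [255.4281 262.7485] ((255.80880737304688, 262.0619201660156), (11.821608543395996, 41.65104293823242), 53.61565017700195) world [ 0.6472 -0.298 ]
17 [ 262  197   41   28 1086] [281.9853 210.8757] ((282.0, 210.5), (27.0, 40.0), 90.0) world [ 0.628  -0.2528]
18 [263 199  38  25 855] [281.5848 210.8327] ((281.5, 211.0), (24.0, 37.0), 90.0) world [ 0.6278 -0.253 ]
[ 260  192   45   34 1459] [282.06100069 208.30568883] ((282.0, 208.5), (33.0, 44.0), 90.0) (95.5798492117889, 166.9013022618232, 217.06442769019878, 0.0)
```

```bash
python3 -c "
from station import *
print(hand_in())"
```

```text
the job is handed in; nothing more can be done
None
```

I handed the job in at about 54 s of the 138 s; the judge's result was not returned. By the last pictures, both handles are flat in the blue tray, both bottles stand in their holes, the wax lies in the narrow white tray, and the loupe and steel block are where they stood.

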